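# Clamp a leaded window on the glazing board

### The job

Clamp the little leaded window down on its board. With the outside of a finger push the steel clamp strap round until it lies over the frame against its stop block, and only then push the upright cam lever all the way down, back along the strap, so that its cam presses on the frame. Nothing is to be picked up; leave the window where it lies between its cleats and leave the other things on the bench alone.

Things in the scene. Friction and masses are not known exactly. Their poses are not given: they have to be found in the camera images.
- board: Plywood clamping board fixed on the bench, 340 (x) x 320 (y) x 18 mm. Origin: centre of its underside, on the bench; z up; +x runs from the strap's pivot block to the window, which lies between low wooden cleats. A steel stop block stands on the -y side of the strap's closed place (board x -56 to -34, y -36 to -18 mm, top 58 mm above the bench).
- strap (a joint): Swing of the steel clamp strap about its upright pivot, rad. 0 = fully over the window, lying along the board's +x and against the stop block (it cannot go further); grows as the strap swings away anticlockwise seen from above, up to 1.5. It stays where it is left; about 1 N at its end moves it.
- lever (a joint): Tilt of the cam lever carried by the strap, rad. 0 = upright; grows as the lever folds back along the strap towards the strap's pivot; 1.5 = its stop, all but flat on the strap. It stays where it is left. It needs about 2 N at its end at first and up to about 10 N from 1.0 rad on, when the cam bites on the window frame. From 1.4 rad it is fully down.
- strap_pivot (a point): Point on the strap's pivot axis, level with the strap's top (56 mm above the bench); board x -92.5 mm, y 0.
- strap_end (a point): Middle of the strap's free end, 115 mm from the pivot axis, half-way through its thickness (50 mm above the bench). The strap is a level forked bar 36 mm wide and 12 mm thick, its underside 44 mm and top 56 mm above the bench; two ears of the fork rise to 70 mm at 79 to 101 mm from the pivot.
- lever_hinge (a point): Centre of the lever's hinge pin, 90 mm from the strap's pivot along the strap, 60 mm above the bench. The pin lies level and across the strap.
- lever_tip (a point): Free end of the cam lever, 95 mm from the hinge pin. The lever is a flat steel bar 15 mm wide and 8 mm thick, with a black paddle 30 mm wide, 32 mm long and 8 mm thick at the end (63 to 95 mm from the pin); its broad faces look along the strap.
- cam: Steel cam disc (36 mm across, 12 mm thick) fixed to the foot of the lever, off-centre; origin on the lever's hinge pin. With the lever upright it clears the window frame by about 6 mm; with the lever down it presses on the near rail of the frame.
- window: Small leaded-glass window in an oak frame, 150 (board x) x 200 (board y) x 16 mm, 25 mm wide rails, lying loose and flat on the board; origin at the centre of its underside, which is 18 mm above the bench, at board x 60 mm, y 0; its top is 34 mm above the bench.
- flux_jar: Bystander: small amber jar, 38 mm across, 50 mm high, standing on the board; origin under its centre.
- wood_block: Bystander: dark wooden block 60 x 30 x 25 mm lying on the board beside the window; origin under its centre.
- hammer: Bystander: hammer lying on the bench, 260 mm long; origin under its middle.
- tray: Bystander: blue metal tray 200 x 140 x 30 mm; origin under its centre.
- spray_bottle: Bystander: white bottle, 60 mm across, 170 mm high; origin under its centre.
- cup: Bystander: white cup, 76 mm across, 90 mm high; origin under its centre.
- solder_reel: Bystander: metal reel, 64 mm across, 35 mm high; origin under its centre.
- solder_stick: Bystander: grey metal stick 90 x 12 x 10 mm lying on the board near the strap; origin under its centre.

How it is judged:
By the outcome, as a careful person would: the job done as asked, in the order asked, and still so for the second after the job is handed in, with the robot touching nothing.
It also fails if it takes over 50 s, if anything falls off the work surface, if the arm or the gripper's body presses on something with over 40 N, if the wrist force passes 120 N, or if a joint passes its speed limit or range.

### The arm

A 7-joint arm with a two-finger parallel gripper is mounted at the origin on the work surface. World frame = base frame: x ahead of the robot, y to its left, z up, the work surface at z = 0. Lengths are in m, angles in degrees, forces in N, time in s.
With the tool pointing down it reaches from about 0.425 to 0.875 m from the base axis. Payload 4.7 kg.
Tool frame: the origin (TCP) lies midway between the tips of the shut fingers; the grasp point (between the pads) lies 19 mm behind it; z points along the fingers, x is the direction in which the jaws open and shut, and the axes are right-handed (so a half turn about z gives the same grasp; the last joint's range is limited). The gripper opens to 87 mm and grips with 3 to 60 N. Pads are 19 mm wide; open, the fingers measure 117 mm over their backs; the gripper's body (75 mm by 190 mm) begins 51 mm behind the grasp point.
Start: joints at [-67.145, 18.392, -4.016, 83.108, 1.295, 78.541, -3.26], TCP at [0.244, 0.602, 0.223] pointing down, gripper open.
Joint ranges: [-163.93, 163.93], [-17.29, 119.83], [-79.2, 71.16], [3.27, 140.29], [-89.18, 269.18], [5.43, 117.66], [-154.24, 154.24]. Speed limits (degrees/s): [147.25, 147.25, 180, 180, 180, 180, 180].

### API

Orientations are given as [roll, pitch, yaw] about the fixed x, y, z axes, in that order (R = Rz(yaw) Ry(pitch) Rx(roll)).
In Python, from cell import env gives the robot as it stands.
- The arm moves only by the tool carry_out, never from a script. Its argument "plan" is a list of rows, each an object with "grip": the closure, from 0 (fully open) to 1 (shut); "dp": the shift along the tool's x, y, z in m, a list of three; "rotation": the turn, a rotation vector about the tool's x, y, z in degrees, a list of three. In form: [{"grip": grip, "dp": [dx, dy, dz], "rotation": [wx, wy, wz]}, ...]. A call has 1 to 8 rows; each row shifts and turns the pose as measured when the row begins, along the tool's axes as they then stand; what a row does not reach is not made up. A row lasts 1/12 s, in which the tool goes at most 41.7 mm and 7.16 degrees, less where a joint would pass 70% of its speed; a pose out of reach is approached as far as the arm can. A call is refused whole if a number of a shift passes 0.0417 or a number of a turn 7.16, either way. A call with a gripper value outside its range is refused whole. The fingers move at their own pace and stop on an object; "force" is the grip in N (left out, the last holds). Time passes only in rows, so rows that do not move let the fingers close. It gives the time, the measured TCP pose, the force and the opening at its end, in the units of the state.
- env.get_obs(): the state, without advancing time (a new reading comes with each control period).
- env.read_camera(name): name is "scene" or "top"; returns the picture (420x560x3 uint8, red, green, blue); there is no depth.
- env.camera_params(name): a dict with "fx", "fy", "cx", "cy" (pixels), "k1" (the pictures are not rectified: a ray, as slopes to the right and down, at radius r is drawn at 1 + k1 r^2 times it, then the intrinsics apply), "R" (3x3) and "t" (3): a world point X has camera coordinates R X + t. Camera axes: x right, y down, z forward; pixel columns grow to the right and rows downward; lengths in m; the calibration is good to about 2 mm. A picture is of the moment at which its call begins. camera_params takes no time and is no camera call.
- env.sign_off(): hands the job in, once; it reports no verdict.
The state is a dict: "time_s": time; "qpos": joint angles; "joint_velocities": joint speeds; "effort": joint torques, N m; "tool_pos": TCP position; "tool_rot": TCP orientation; "force": force on the tool from outside, world axes, zero at the start; "wrist_torque": the same for the moment, N m; "grip_width": finger opening in m.
Only numpy, scipy, OpenCV 4.12 (cv2) and the standard library are available. Lean on these libraries where they do the work, as an engineer would, in place of code of your own. Each camera call takes 0.05 s, during which the arm holds its last target. There are 200 camera calls.

## Working session

There is one attempt and no reset: what is moved stays moved. The work goes in short steps, Python scripts to look and compute and a tool call to move; the robot and the scene stay as the last step left them, time stands still between calls to the robot, and variables do not carry over. Pictures are saved under pics/ and viewed, about 8 in all and at most 12, crops included, and the job is handed in when it is done.

Besides the shell and the picture viewer there is one more tool, called by a JSON object that holds its "name" and its "arguments", one argument or row to a line. carry_out: Moves the arm, as the interface text tells. Its arguments: {"type":"object","properties":{"plan":{"type":"array","items":{"type":"object","properties":{"grip":{"type":"number"},"dp":{"type":"array","items":{"type":"number"}},"rotation":{"type":"array","items":{"type":"number"}}}}},"force":{"type":"number"}},"required":["plan"]}

```bash
mkdir -p pics
python3 - <<'E'
from cell import env
import cv2
for n in("scene","top"):
    cv2.imwrite(f"pics/{n}0.png",env.read_camera(n)[:,:,::-1]);p=env.camera_params(n);print(n,p)
print(env.get_obs())
E
```

```text
scene {'fx': 491.17251469610096, 'fy': 491.17251469610096, 'cx': 284.60683892776973, 'cy': 211.574951713831, 'k1': -0.04379896686871278, 'R': array([[-0.44553017,  0.89499745, -0.02196446],
       [ 0.57670005,  0.26814308, -0.77169705],
       [-0.68477727, -0.35648122, -0.63561091]]), 't': array([ 0.24076266, -0.2593917 ,  1.73025498])}
top {'fx': 505.14119620876255, 'fy': 505.14119620876255, 'cx': 288.23114807232923, 'cy': 211.3668748664244, 'k1': -0.02906143085060127, 'R': array([[-1.76277224e-03, -9.99874203e-01,  1.57629588e-02],
       [-9.84987155e-01, -9.84894066e-04, -1.72624836e-01],
       [ 1.72618645e-01, -1.58306102e-02, -9.84861511e-01]]), 't': array([1.56573934e-03, 6.01812749e-01, 1.58924064e+00])}
{'time_s': 0.1, 'qpos': array([-67.14517474,  18.43345116,  -4.01425733,  83.16882162,
         1.29363692,  78.54088612,  -3.26188032]), 'joint_velocities': array([-0.00867918, -0.07890882, -0.07592087, -0.23125345,  0.07519736,
       -0.01246599, -0.05501127]), 'effort': array([-2.87161288e-05, -4.92570269e+01, -4.05793833e-01, -3.13399708e+01,
       -6.41425769e-02,  3.94825742e-02,  7.47298168e-05]), 'tool_pos': array([0.24385051, 0.60198318, 0.22157817]), 'tool_rot': array([1.79995397e+02, 9.80070459e-02, 6.79514240e+01]), 'force': array([ 0.272591  ,  0.67920115, -0.60230769]), 'wrist_torque': array([-0.03210307, -0.03735188,  0.00969736]), 'grip_width': 0.08713744058738883}
```

View pics/scene0.png

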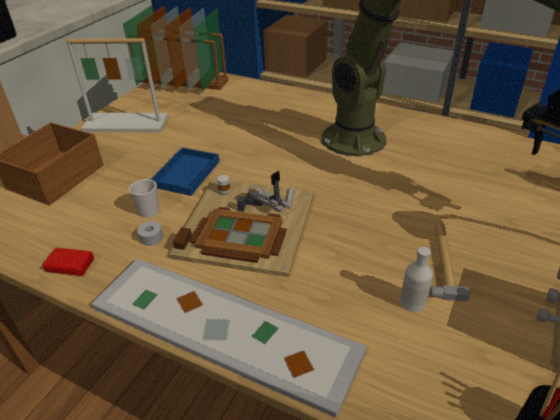

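View pics/top0.png

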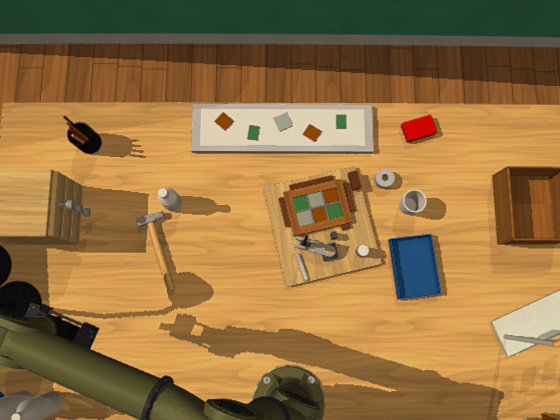

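The scene view shows the board at about (245,225) with the lever upright near (277,185). In the top view the board corners are about (265,187), (358,168), (382,264) and (290,286), with the strap at about (315,247). Next I'll take enlarged crops.

```bash
cat > h.py <<'E'
import numpy as np,cv2
from cell import env
def ray(n,u,v):
    p=env.camera_params(n)
    K=np.array([[p['fx'],0,p['cx']],[0,p['fy'],p['cy']],[0,0,1.]])
    xy=cv2.undistortPoints(np.array([[[u,v]]],float),K,np.array([p['k1'],0,0,0.]))[0,0]
    return -p['R'].T@p['t'],p['R'].T@np.array([*xy,1])
def on(n,u,v,z):
    c,d=ray(n,u,v);return c+d*(z-c[2])/d[2]
def px(n,X):
    p=env.camera_params(n);c=p['R']@X+p['t'];s=c[:2]/c[2];s=s*(1+p['k1']*(s@s))
    return s*[p['fx'],p['fy']]+[p['cx'],p['cy']]
def crop(n,im,u0,v0,w,h,k,out):
    c=cv2.resize(im[v0:v0+h,u0:u0+w,::-1],None,fx=k,fy=k,interpolation=cv2.INTER_CUBIC)
    for i in range(0,w,20): cv2.putText(c,str(u0+i),(i*k,10),0,.4,(0,0,255),1);cv2.line(c,(i*k,12),(i*k,18),(0,0,255),1)
    for i in range(20,h,20): cv2.putText(c,str(v0+i),(0,i*k+4),0,.4,(0,0,255),1)
    return c
E
python3 - <<'E'
from h import *
a=crop('top',cv2.imread('pics/top0.png')[:,:,::-1],255,160,135,130,5,'')
cv2.imwrite('pics/a.png',cv2.resize(a,None,fx=.9,fy=.9))
b=crop('s',cv2.imread('pics/scene0.png')[:,:,::-1],170,160,150,115,5,'')
cv2.imwrite('pics/b.png',b)
C=[on('top',*c,.018) for c in((265,187),(358,168),(382,264),(290,286))]
print(np.round(C,3))
E
```

```text
[[ 0.691  0.078  0.018]
 [ 0.757 -0.235  0.018]
 [ 0.433 -0.306  0.018]
 [ 0.363 -0.005  0.018]]
```

View pics/a.png

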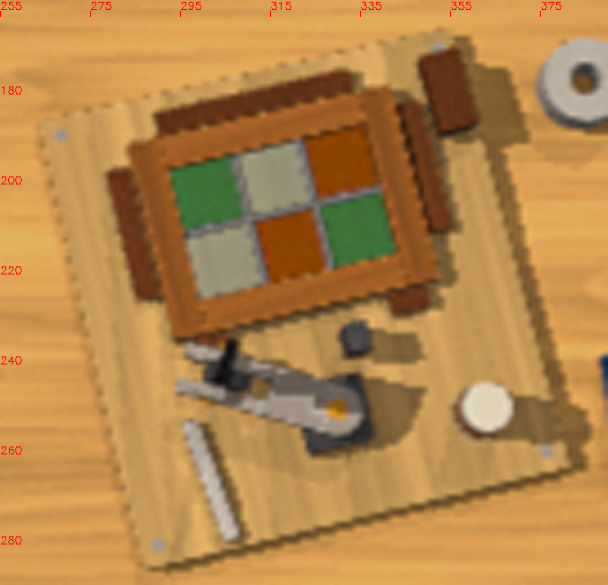

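View pics/b.png

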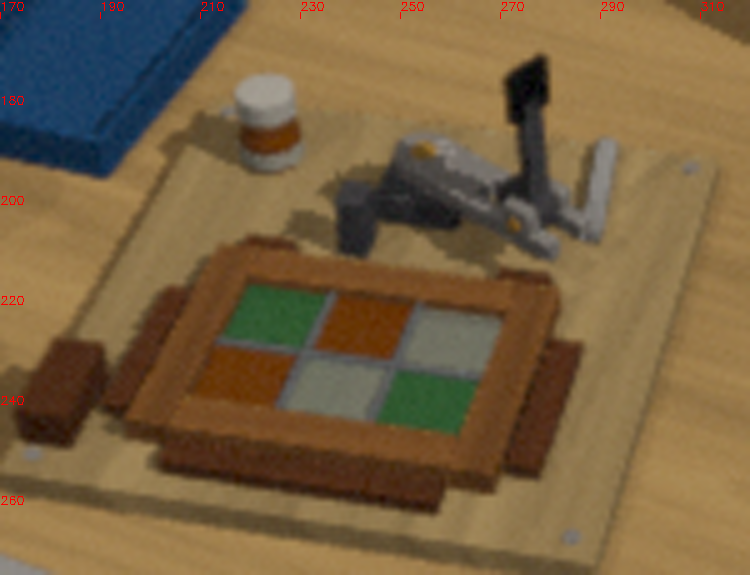

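The crops show:
- **Board:** the screws are visible in crop a.
- **Strap:** the orange pivot is at about (330,251) top px, and the fork ends are at about (297,238) and (295,246).
- **Lever:** the paddle is at about (306,239).
- **Stop block:** at about (334,235).
- **Solder stick:** runs from (297,254) to (307,279), close to the strap's outer side.

```bash
cat >> h.py <<'E'
def tri(u1,u2):
    c1,d1=ray('top',*u1);c2,d2=ray('scene',*u2)
    s=np.linalg.lstsq(np.c_[d1,-d2],c2-c1,rcond=None)[0]
    return (c1+d1*s[0]+c2+d2*s[1])/2
E
python3 - <<'E'
from h import *
f=lambda x,y:(255+x/4.5,160+y/4.5)
S=np.array([on('top',*f(*c),.018) for c in((62,135),(438,47),(545,452),(158,545))])
print(S.round(3));c=S.mean(0)
ex=(S[0]+S[1]-S[2]-S[3])[:2];psi=np.arctan2(ex[1],ex[0]);ey=(S[0]+S[3]-S[1]-S[2])[:2]
print('centre',c.round(4),'psi',np.degrees(psi),np.degrees(np.arctan2(ey[1],ey[0]))-90)
W=lambda x,y,z:np.array([c[0]+x*np.cos(psi)-y*np.sin(psi),c[1]+x*np.sin(psi)+y*np.cos(psi),z])
piv=on('top',*f(337,410),.058);print('pivot seen',piv.round(4),'from board',W(-.0925,0,.056).round(4))
e=on('top',*f(185,369),.056);print('strap end',e.round(4))
P=W(-.0925,0,.056);d=(e-P)[:2];a=np.arctan2(d[1],d[0]);print('len',np.hypot(*d),'strap ang world',np.degrees(a),'joint',np.degrees(a-psi))
print('stop blk',W(-.045,-.027,.058).round(3), 'seen',on('top',*f(355,330),.058).round(3))
print('stick',[on('top',*f(*q),.028).round(3) for q in((192,427),(230,540))])
print('jar',on('top',*f(487,407),.05).round(3))
print('levertip seen',tri(f(232,342),(277.5,171)).round(3), on('top',*f(232,342),.155).round(3))
print('screws in board',[(np.c_[np.cos(psi),-np.sin(psi)],) [0].shape])
E
```

```text
[[ 0.68   0.066  0.018]
 [ 0.748 -0.216  0.018]
 [ 0.445 -0.287  0.018]
 [ 0.378 -0.005  0.018]]
centre [ 0.5629 -0.1105  0.018 ] psi 13.159569926481923 13.441528944856586
pivot seen [ 0.4718 -0.1317  0.058 ] from board [ 0.4729 -0.1316  0.056 ]
strap end [ 0.5014 -0.0237  0.056 ]
len 0.11153707515913196 strap ang world 75.18167065111554 joint 62.02210072463362
stop blk [ 0.525 -0.147  0.058] seen [ 0.529 -0.145  0.058]
stick [array([ 0.462, -0.029,  0.028]), array([ 0.381, -0.056,  0.028])]
jar [ 0.475 -0.24   0.05 ]
levertip seen [ 0.504 -0.044  0.165] [ 0.508 -0.052  0.155]
screws in board [(1, 2)]
```

```bash
cat >> h.py <<'E'
from scipy.spatial.transform import Rotation as Ro
P=np.array([.4725,-.1316]);PSI=13.3
def strap(th,r,off,z):  # th: world deg of strap; off along anticlockwise normal
    a=np.radians(th);u=np.array([np.cos(a),np.sin(a)]);n=np.array([-u[1],u[0]])
    return [*(P+r*u+off*n),z],th-90
def state():
    o=env.get_obs();print('t',round(o['time_s'],2),'pos',o['tool_pos'].round(4),'rot',o['tool_rot'].round(1),'F',o['force'].round(1),'w',round(o['grip_width'],3),'q',o['qpos'].round(0));return o
def rows(*wps):  # (xyz,yaw,n): even steps; prints tool-frame rows
    o=state();p=o['tool_pos'];R=Ro.from_euler('xyz',o['tool_rot'],degrees=True)
    for xyz,yaw,n in wps:
        T=Ro.from_euler('xyz',[180,0,yaw],degrees=True);rv=(T*R.inv()).as_rotvec()/n;dp=(np.array(xyz)-p)/n
        for i in range(n):
            print((R.inv().apply(dp)).round(4).tolist(),np.degrees(R.inv().apply(rv)).round(2).tolist())
            R=Ro.from_rotvec(rv)*R;p=p+dp
E
python3 - <<'E'
from h import *
rows(([.47,.28,.24],25,10),([*strap(75.2,.038,.05,0)[0][:2],.2],-14.8,12))
E
```

```text
t 0.1 pos [0.2439 0.602  0.2216] rot [1.8e+02 1.0e-01 6.8e+01] F [ 0.3  0.7 -0.6] w 0.087 q [-67.  18.  -4.  83.   1.  79.  -3.]
[-0.0214, 0.033, -0.0018] [0.0, 0.01, 4.3]
[-0.0188, 0.0346, -0.0018] [0.0, 0.01, 4.3]
[-0.0162, 0.0359, -0.0018] [0.0, 0.01, 4.3]
[-0.0134, 0.037, -0.0018] [0.0, 0.01, 4.3]
[-0.0106, 0.0379, -0.0018] [0.0, 0.01, 4.3]
[-0.0078, 0.0386, -0.0018] [0.0, 0.01, 4.3]
[-0.0049, 0.039, -0.0018] [0.0, 0.01, 4.3]
[-0.0019, 0.0393, -0.0018] [0.0, 0.01, 4.3]
[0.001, 0.0393, -0.0018] [0.0, 0.01, 4.3]
[0.004, 0.0391, -0.0018] [0.0, 0.01, 4.3]
[-0.0155, 0.0261, 0.0033] [0.0, -0.0, 3.32]
[-0.0139, 0.0269, 0.0033] [0.0, -0.0, 3.32]
[-0.0124, 0.0277, 0.0033] [0.0, -0.0, 3.32]
[-0.0107, 0.0284, 0.0033] [0.0, -0.0, 3.32]
[-0.0091, 0.0289, 0.0033] [0.0, -0.0, 3.32]
[-0.0074, 0.0294, 0.0033] [0.0, -0.0, 3.32]
[-0.0057, 0.0298, 0.0033] [0.0, -0.0, 3.32]
[-0.0039, 0.0301, 0.0033] [0.0, -0.0, 3.32]
[-0.0022, 0.0302, 0.0033] [0.0, -0.0, 3.32]
[-0.0004, 0.0303, 0.0033] [0.0, -0.0, 3.32]
[0.0013, 0.0303, 0.0033] [0.0, -0.0, 3.32]
[0.0031, 0.0302, 0.0033] [0.0, -0.0, 3.32]
```

{"name": "carry_out", "arguments": {
  "plan": [
    {"grip": 1, "dp": [-0.021, 0.033, -0.002], "rotation": [0, 0, 4.3]},
    {"grip": 1, "dp": [-0.019, 0.034, -0.002], "rotation": [0, 0, 4.3]},
    {"grip": 1, "dp": [-0.016, 0.036, -0.002], "rotation": [0, 0, 4.3]},
    {"grip": 1, "dp": [-0.013, 0.037, -0.002], "rotation": [0, 0, 4.3]},
    {"grip": 1, "dp": [-0.011, 0.038, -0.002], "rotation": [0, 0, 4.3]},
    {"grip": 1, "dp": [-0.008, 0.039, -0.002], "rotation": [0, 0, 4.3]},
    {"grip": 1, "dp": [-0.005, 0.039, -0.002], "rotation": [0, 0, 4.3]},
    {"grip": 1, "dp": [-0.002, 0.039, -0.002], "rotation": [0, 0, 4.3]}
  ],
  "force": 20
}}

```text
time_s: 0.77
tool_pos: [0.4182, 0.3412, 0.2304]
tool_rot: [-179.8, 0.7, 33.3]
force: [0.9, 0.5, -0.3]
grip_width: 0.0417
```

Run:
```python
from h import *
rows(([*strap(75.2,.038,.05,0)[0][:2],.2],-14.8,16))
```

```text
t 0.77 pos [0.4182 0.3412 0.2304] rot [-179.8    0.7   33.3] F [ 0.9  0.5 -0.3] w 0.042 q [-51.   5.  10.  98.  -1.  78.  -8.]
[-0.0137, 0.0227, 0.002] [0.01, 0.05, 3.01]
[-0.0125, 0.0233, 0.002] [0.01, 0.05, 3.01]
[-0.0112, 0.024, 0.002] [0.01, 0.05, 3.01]
[-0.01, 0.0245, 0.002] [0.01, 0.05, 3.01]
[-0.0087, 0.025, 0.002] [0.01, 0.05, 3.01]
[-0.0073, 0.0254, 0.0019] [0.01, 0.05, 3.01]
[-0.006, 0.0258, 0.0019] [0.01, 0.05, 3.01]
[-0.0046, 0.0261, 0.0019] [0.01, 0.05, 3.01]
[-0.0033, 0.0263, 0.0019] [0.01, 0.05, 3.01]
[-0.0019, 0.0264, 0.0019] [0.01, 0.05, 3.01]
[-0.0005, 0.0265, 0.0019] [0.01, 0.05, 3.01]
[0.0009, 0.0265, 0.0019] [0.01, 0.05, 3.01]
[0.0023, 0.0264, 0.0019] [0.01, 0.05, 3.01]
[0.0036, 0.0262, 0.0019] [0.01, 0.05, 3.01]
[0.005, 0.026, 0.0019] [0.01, 0.05, 3.01]
[0.0064, 0.0257, 0.0019] [0.01, 0.05, 3.01]
```

{"name": "carry_out", "arguments": {
  "plan": [
    {"grip": 1, "dp": [-0.014, 0.023, 0.002], "rotation": [0, 0, 3]},
    {"grip": 1, "dp": [-0.0125, 0.0235, 0.002], "rotation": [0, 0, 3]},
    {"grip": 1, "dp": [-0.011, 0.024, 0.002], "rotation": [0, 0, 3]},
    {"grip": 1, "dp": [-0.01, 0.0245, 0.002], "rotation": [0, 0, 3]},
    {"grip": 1, "dp": [-0.0085, 0.025, 0.002], "rotation": [0, 0, 3]},
    {"grip": 1, "dp": [-0.007, 0.0255, 0.002], "rotation": [0, 0, 3]},
    {"grip": 1, "dp": [-0.006, 0.026, 0.002], "rotation": [0, 0, 3]},
    {"grip": 1, "dp": [-0.0045, 0.026, 0.002], "rotation": [0, 0, 3]}
  ]
}}

```text
time_s: 1.43
tool_pos: [0.4267, 0.112, 0.2127]
tool_rot: [179.7, 0.8, 7.3]
force: [0.4, -1.3, 0.0]
grip_width: 0.0005
```

Run:
```python
from h import *
rows(([*strap(75.2,.038,.05,0)[0][:2],.2],-14.8,8))
```

```text
t 1.43 pos [0.4267 0.112  0.2127] rot [179.7   0.8   7.3] F [ 0.4 -1.3  0. ] w 0.0 q [-40.  -7.  20. 112.   3.  76. -13.]
[-0.0022, 0.0242, 0.0018] [0.06, 0.09, 2.77]
[-0.001, 0.0242, 0.0017] [0.06, 0.09, 2.77]
[0.0001, 0.0243, 0.0017] [0.06, 0.09, 2.77]
[0.0013, 0.0242, 0.0017] [0.06, 0.09, 2.77]
[0.0025, 0.0241, 0.0017] [0.06, 0.09, 2.77]
[0.0036, 0.024, 0.0016] [0.06, 0.09, 2.77]
[0.0048, 0.0238, 0.0016] [0.06, 0.09, 2.77]
[0.0059, 0.0235, 0.0016] [0.06, 0.09, 2.77]
```

{"name": "carry_out", "arguments": {
  "plan": [
    {"grip": 1, "dp": [-0.001, 0.024, 0], "rotation": [0, 0, 2.8]},
    {"grip": 1, "dp": [0, 0.024, 0], "rotation": [0, 0, 2.8]},
    {"grip": 1, "dp": [0.001, 0.024, 0], "rotation": [0, 0, 2.8]},
    {"grip": 1, "dp": [0.002, 0.024, 0], "rotation": [0, 0, 2.8]},
    {"grip": 1, "dp": [0.003, 0.024, 0], "rotation": [0, 0, 2.8]},
    {"grip": 1, "dp": [0.004, 0.024, 0], "rotation": [0, 0, 2.8]},
    {"grip": 1, "dp": [0.005, 0.024, 0], "rotation": [0, 0, 2.8]},
    {"grip": 1, "dp": [0.006, 0.024, 0], "rotation": [0, 0, 2.8]}
  ]
}}

```text
time_s: 2.1
tool_pos: [0.4323, -0.0925, 0.2112]
tool_rot: [179.4, 0.8, -16.3]
force: [1.3, -0.1, 0.2]
grip_width: 0.0001
```

Run:
```python
from h import *
x,y=strap(75.2,.038,.05,0)
rows(([*x[:2],.1],y,5),([*x[:2],.049],y,4))
im=env.read_camera('top');cv2.imwrite('pics/t1.png',im[:,:,::-1])
cv2.imwrite('pics/c.png',crop('t',im,255,160,140,130,5,''))
im=env.read_camera('scene');cv2.imwrite('pics/s1.png',im[:,:,::-1])
cv2.imwrite('pics/d.png',crop('t',im,190,90,150,115,5,''))
```

```text
t 2.1 pos [ 0.4323 -0.0925  0.2112] rot [179.4   0.8 -16.3] F [ 1.3 -0.1  0.2] w 0.0 q [-28.  -9.  33. 112.   5.  76. -13.]
[0.0, -0.0023, 0.0222] [0.12, 0.17, -0.29]
[-0.0, -0.0023, 0.0222] [0.12, 0.17, -0.29]
[-0.0001, -0.0022, 0.0222] [0.12, 0.17, -0.29]
[-0.0001, -0.0022, 0.0222] [0.12, 0.17, -0.29]
[-0.0002, -0.0021, 0.0222] [0.12, 0.17, -0.29]
[0.0, 0.0, 0.0128] [0.0, 0.0, -0.0]
[0.0, 0.0, 0.0128] [0.0, 0.0, -0.0]
[0.0, 0.0, 0.0128] [0.0, 0.0, -0.0]
[0.0, 0.0, 0.0128] [0.0, 0.0, -0.0]
```

View pics/d.png

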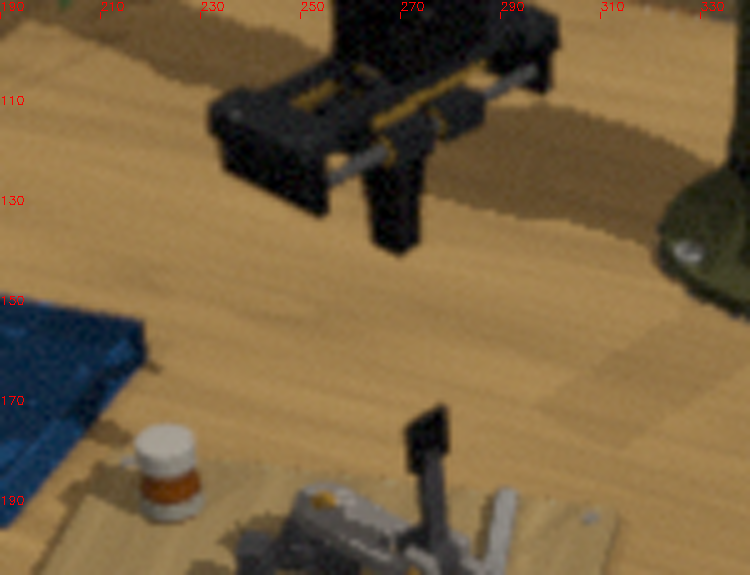

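The crop shows the shut fingers with the tip at about (269,139), and the wide body bar lying along the tool's x, as I assumed. The lever paddle is at about (276,172), off to the side of the bar. I'll descend now.

{"name": "carry_out", "arguments": {
  "plan": [
    {"grip": 1, "dp": [0, -0.002, 0.025], "rotation": [0.1, 0.2, -0.3]},
    {"grip": 1, "dp": [0, -0.002, 0.025], "rotation": [0.1, 0.2, -0.3]},
    {"grip": 1, "dp": [0, -0.002, 0.025], "rotation": [0.1, 0.2, -0.3]},
    {"grip": 1, "dp": [0, -0.002, 0.025], "rotation": [0.1, 0.2, -0.3]},
    {"grip": 1, "dp": [0, -0.002, 0.022], "rotation": [0.1, 0.2, -0.3]},
    {"grip": 1, "dp": [0, 0, 0.015], "rotation": [0, 0, 0]},
    {"grip": 1, "dp": [0, 0, 0.01], "rotation": [0, 0, 0]},
    {"grip": 1, "dp": [0, 0, 0.005], "rotation": [0, 0, 0]}
  ]
}}

```text
time_s: 2.87
tool_pos: [0.4345, -0.0836, 0.0536]
tool_rot: [-179.9, -0.4, -14.9]
force: [-0.3, -1.1, -0.4]
grip_width: 0.0004
```

Run:
```python
from h import *
w=[]
x,y=strap(75.2,.038,.05,.049);w.append((x,y,1))
x,y=strap(75.2,.038,.035,.049);w.append((x,y,1))
for th in range(71,12,-5): x,y=strap(th,.038,.033,.049);w.append((x,y,1))
rows(*w)
```

```text
t 2.87 pos [ 0.4345 -0.0836  0.0536] rot [-179.9   -0.4  -14.9] F [-0.3 -1.1 -0.4] w 0.0 q [-27.   2.  35. 124.  -1.  55.  -6.]
[-0.001, -0.0012, 0.0046] [-0.13, -0.39, -0.11]
[0.015, -0.0, 0.0] [-0.0, -0.0, -0.0]
[0.0049, -0.0023, -0.0] [0.0, -0.0, 4.2]
[0.0034, -0.0027, -0.0] [-0.0, -0.0, 5.0]
[0.0034, -0.0027, -0.0] [0.0, -0.0, 5.0]
[0.0034, -0.0027, -0.0] [-0.0, -0.0, 5.0]
[0.0034, -0.0027, -0.0] [0.0, -0.0, 5.0]
[0.0034, -0.0027, -0.0] [-0.0, -0.0, 5.0]
[0.0034, -0.0027, -0.0] [0.0, -0.0, 5.0]
[0.0034, -0.0027, -0.0] [-0.0, -0.0, 5.0]
[0.0034, -0.0027, -0.0] [0.0, -0.0, 5.0]
[0.0034, -0.0027, -0.0] [0.0, -0.0, 5.0]
[0.0034, -0.0027, -0.0] [-0.0, -0.0, 5.0]
[0.0034, -0.0027, -0.0] [0.0, -0.0, 5.0]
```

{"name": "carry_out", "arguments": {
  "plan": [
    {"grip": 1, "dp": [0, -0.001, 0.005], "rotation": [0, -0.4, 0]},
    {"grip": 1, "dp": [0.008, 0, 0], "rotation": [0, 0, 0]},
    {"grip": 1, "dp": [0.007, 0, 0], "rotation": [0, 0, 0]},
    {"grip": 1, "dp": [0.004, -0.001, 0], "rotation": [0, 0, 2]},
    {"grip": 1, "dp": [0.0035, -0.0025, 0], "rotation": [0, 0, 4]},
    {"grip": 1, "dp": [0.0035, -0.0025, 0], "rotation": [0, 0, 5]},
    {"grip": 1, "dp": [0.0035, -0.0025, 0], "rotation": [0, 0, 5]}
  ]
}}

```text
time_s: 3.45
tool_pos: [0.4683, -0.0821, 0.0488]
tool_rot: [-179.9, 0.3, -31.3]
force: [-2.0, -0.3, -1.5]
grip_width: 0.0003
```

Run:
```python
from h import *
w=[]
o=env.get_obs();a=np.radians(90+o['tool_rot'][2]);u=np.array([np.cos(a),np.sin(a)]);d=o['tool_pos'][:2]-P
print('r',d@u,'off',d@np.array([-u[1],u[0]]),'th',90+o['tool_rot'][2])
t0=90+o['tool_rot'][2]
for i in range(1,10):
    x,y=strap(max(t0-5*i,13),.038,.033,.049);w.append((x,y,1))
rows(*w)
im=env.read_camera('top');cv2.imwrite('pics/c2.png',crop('t',im,255,160,140,130,5,''))
im=env.read_camera('scene');cv2.imwrite('pics/d2.png',crop('t',im,190,130,150,115,5,''))
```

```text
r 0.04008434477147194 off 0.029275861881945527 th 58.69460950312965
t 3.45 pos [ 0.4683 -0.0821  0.0488] rot [-179.9    0.3  -31.3] F [-2.  -0.3 -1.5] w 0.0 q [-28.   8.  37. 119.  -6.  55. -19.]
[-0.0003, -0.0006, -0.0002] [-0.04, 0.32, 5.0]
[0.0034, -0.0027, -0.0] [-0.0, -0.0, 5.0]
[0.0034, -0.0027, -0.0] [0.0, -0.0, 5.0]
[0.0034, -0.0027, -0.0] [-0.0, -0.0, 5.0]
[0.0034, -0.0027, -0.0] [0.0, -0.0, 5.0]
[0.0034, -0.0027, -0.0] [0.0, -0.0, 5.0]
[0.0034, -0.0027, -0.0] [0.0, -0.0, 5.0]
[0.0034, -0.0027, -0.0] [-0.0, -0.0, 5.0]
[0.0034, -0.0027, -0.0] [0.0, -0.0, 5.0]
```

View pics/d2.png

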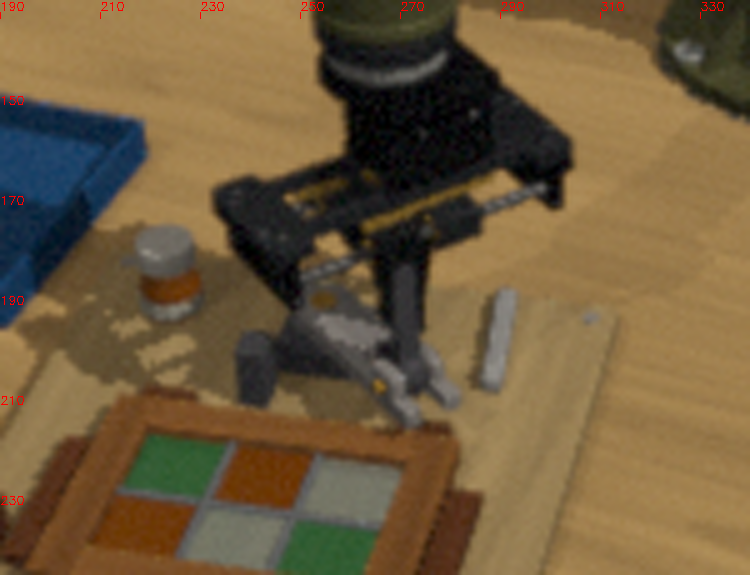

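The strap has swung with the finger, with its fork ends now at about (270,212) and (279,208). The lever still stands clear in front of the gripper and the force is low. Continuing.

{"name": "carry_out", "arguments": {
  "plan": [
    {"grip": 1, "dp": [0.0015, -0.002, 0], "rotation": [0, 0.2, 5]},
    {"grip": 1, "dp": [0.0035, -0.0025, 0], "rotation": [0, 0, 5]},
    {"grip": 1, "dp": [0.0035, -0.0025, 0], "rotation": [0, 0, 5]},
    {"grip": 1, "dp": [0.0035, -0.0025, 0], "rotation": [0, 0, 5]}
  ]
}}

```text
time_s: 3.88
tool_pos: [0.4835, -0.0818, 0.0496]
tool_rot: [179.9, 0.3, -51.1]
force: [-2.4, 0.7, -2.0]
grip_width: -0.0001
```

```bash
cat >> h.py <<'E'
def where():
    o=env.get_obs();a=np.radians(90+o['tool_rot'][2]);u=np.array([np.cos(a),np.sin(a)]);d=o['tool_pos'][:2]-P
    print('r',d@u,'off',d@np.array([-u[1],u[0]]),'th',90+o['tool_rot'][2]);return 90+o['tool_rot'][2]
E
python3 - <<'E'
from h import *
t0=where();w=[]
for i in range(1,8):
    x,y=strap(max(t0-4*i,13.3),.038,.033,.049);w.append((x,y,1))
rows(*w)
E
```

```text
r 0.03984426335925927 off 0.03188021332361313 th 38.89896128835061
t 3.88 pos [ 0.4835 -0.0818  0.0496] rot [179.9   0.3 -51.1] F [-2.4  0.7 -2. ] w -0.0 q [-29.  10.  39. 117.  -8.  55. -38.]
[0.0016, -0.0004, 0.0006] [0.06, 0.28, 4.0]
[0.0027, -0.0022, -0.0] [0.0, -0.0, 4.0]
[0.0027, -0.0022, -0.0] [0.0, -0.0, 4.0]
[0.0027, -0.0022, -0.0] [-0.0, -0.0, 4.0]
[0.0027, -0.0022, -0.0] [-0.0, -0.0, 4.0]
[0.0027, -0.0022, -0.0] [0.0, -0.0, 4.0]
[0.0011, -0.0009, -0.0] [0.0, -0.0, 1.6]
```

{"name": "carry_out", "arguments": {
  "plan": [
    {"grip": 1, "dp": [0.002, -0.001, 0], "rotation": [0, 0.2, 4]},
    {"grip": 1, "dp": [0.003, -0.002, 0], "rotation": [0, 0, 4]},
    {"grip": 1, "dp": [0.003, -0.002, 0], "rotation": [0, 0, 4]},
    {"grip": 1, "dp": [0.003, -0.002, 0], "rotation": [0, 0, 4]},
    {"grip": 1, "dp": [0.003, -0.002, 0], "rotation": [0, 0, 4]},
    {"grip": 1, "dp": [0.003, -0.002, 0], "rotation": [0, 0, 4]},
    {"grip": 1, "dp": [0.001, -0.001, 0], "rotation": [0, 0, 1]}
  ]
}}

```text
time_s: 4.47
tool_pos: [0.503, -0.0887, 0.0505]
tool_rot: [179.8, 0.4, -76.1]
force: [-1.0, 0.9, 0.0]
grip_width: 0.0004
```

Run:
```python
from h import *
where();state()
```

```text
r 0.03991971595916619 off 0.03436355959175088 th 13.901218149747876
t 4.47 pos [ 0.503  -0.0887  0.0505] rot [179.8   0.4 -76.1] F [-1.   0.9  0. ] w 0.0 q [-30.  13.  42. 115. -11.  56. -59.]
```

Now a gentle push until the force rises against the stop.

{"name": "carry_out", "arguments": {
  "plan": [
    {"grip": 1, "dp": [0.002, 0, 0.001], "rotation": [0, 0, 0.5]},
    {"grip": 1, "dp": [0.002, 0, 0], "rotation": [0, 0, 0]},
    {"grip": 1, "dp": [0.002, 0, 0], "rotation": [0, 0, 0]}
  ]
}}

```text
time_s: 4.72
tool_pos: [0.5063, -0.093, 0.0503]
tool_rot: [179.9, 0.5, -76.1]
force: [-0.5, 2.8, -1.1]
grip_width: 0.0005
```

Run:
```python
from h import *
where();state()
```

```text
r 0.04212134400462199 off 0.029394486655228515 th 13.87652275780816
t 4.72 pos [ 0.5063 -0.093   0.0503] rot [179.9   0.5 -76.1] F [-0.5  2.8 -1.1] w 0.0 q [-30.  14.  42. 114. -11.  56. -59.]
```

{"name": "carry_out", "arguments": {
  "plan": [
    {"grip": 1, "dp": [0.002, 0, 0], "rotation": [0, 0, 0.3]},
    {"grip": 1, "dp": [0.002, 0, 0], "rotation": [0, 0, 0]}
  ]
}}

```text
time_s: 4.88
tool_pos: [0.5079, -0.0954, 0.0505]
tool_rot: [-180.0, 0.6, -76.3]
force: [-1.5, 6.6, 1.6]
grip_width: 0.0006
```

{"name": "carry_out", "arguments": {
  "plan": [
    {"grip": 1, "dp": [0.002, 0, 0], "rotation": [0, 0, 0]}
  ]
}}

```text
time_s: 4.97
tool_pos: [0.5079, -0.0954, 0.0505]
tool_rot: [180.0, 0.9, -76.2]
force: [-1.8, 8.9, 3.1]
grip_width: 0.0006
```

Run:
```python
from h import *
where();state()
```

```text
r 0.04301460786226939 off 0.026663805772620553 th 13.800453487831447
t 4.97 pos [ 0.5079 -0.0954  0.0505] rot [180.    0.9 -76.2] F [-1.8  8.9  3.1] w 0.001 q [-29.  14.  42. 114. -12.  57. -58.]
```

The position held while the force rose from 6.6 N to 8.9 N, so the strap is on its stop. I'll back off, rise and look.

{"name": "carry_out", "arguments": {
  "plan": [
    {"grip": 1, "dp": [-0.012, 0, 0], "rotation": [0, 0, 0]},
    {"grip": 1, "dp": [-0.015, 0, 0], "rotation": [0, -0.5, 0]},
    {"grip": 1, "dp": [-0.005, 0, -0.03], "rotation": [0, 0, 0]},
    {"grip": 1, "dp": [0, 0, -0.04], "rotation": [0, 0, 0]},
    {"grip": 1, "dp": [0, 0, -0.04], "rotation": [0, 0, 0]},
    {"grip": 1, "dp": [0, 0, -0.04], "rotation": [0, 0, 0]},
    {"grip": 1, "dp": [0, 0, -0.025], "rotation": [0, 0, 0]},
    {"grip": 1, "dp": [0, 0, 0], "rotation": [0, 0, 0]}
  ]
}}

```text
time_s: 5.63
tool_pos: [0.4989, -0.0702, 0.2326]
tool_rot: [179.8, 1.1, -76.2]
force: [0.3, -0.7, -0.1]
grip_width: 0.0006
```

Run:
```python
from h import *
for r,z in((.09,.06),(.09,.155),(.115,.056)): print(r,px('scene',np.array([*strap(13.3,r,0,z)[0]])).round(1),px('top',np.array([*strap(13.3,r,0,z)[0]])).round(1))
rows((strap(13.3,.125,0,.215)[0],-76.7,4),(strap(13.3,.125,0,.132)[0],-76.7,4))
im=env.read_camera('top');cv2.imwrite('pics/c3.png',crop('t',im,255,160,140,130,5,''))
im=env.read_camera('scene');cv2.imwrite('pics/d3.png',crop('t',im,190,130,150,115,5,''))
```

```text
0.09 [244.8 207. ] [323.1 223.7]
0.09 [242.1 178.9] [325.7 219.1]
0.115 [242.2 213.9] [321.1 216.5]
t 5.63 pos [ 0.4989 -0.0702  0.2326] rot [179.8   1.1 -76.2] F [ 0.3 -0.7 -0.1] w 0.001 q [-36.  -0.  42. 103.  -1.  78. -70.]
[0.0137, -0.0212, 0.0041] [0.06, 0.27, 0.14]
[0.0136, -0.0212, 0.0041] [0.06, 0.27, 0.14]
[0.0136, -0.0212, 0.0042] [0.06, 0.27, 0.14]
[0.0135, -0.0213, 0.0043] [0.06, 0.27, 0.14]
[-0.0, 0.0, 0.0207] [-0.0, -0.0, -0.0]
[-0.0, 0.0, 0.0207] [-0.0, -0.0, -0.0]
[-0.0, 0.0, 0.0207] [-0.0, -0.0, -0.0]
[-0.0, 0.0, 0.0207] [-0.0, -0.0, -0.0]
```

View pics/d3.png

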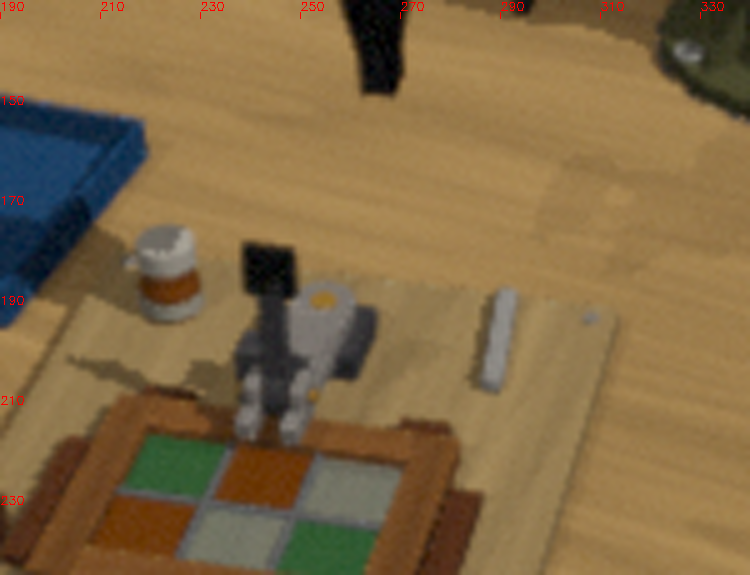

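The strap lies closed over the frame and the lever is still upright: its tip is at (243,178), against a predicted (242,179). The solder stick and jar haven't moved. Next I'll go to the far side of the lever.

{"name": "carry_out", "arguments": {
  "plan": [
    {"grip": 1, "dp": [0, -0.027, 0], "rotation": [0, 0.3, 0.2]},
    {"grip": 1, "dp": [0, -0.027, 0], "rotation": [0, 0.3, 0.2]},
    {"grip": 1, "dp": [0.018, -0.027, 0.005], "rotation": [0, 0.3, 0.2]},
    {"grip": 1, "dp": [0.018, -0.008, 0.01], "rotation": [0, 0.3, 0]},
    {"grip": 1, "dp": [0.018, 0, 0.015], "rotation": [0, 0, 0]},
    {"grip": 1, "dp": [0, 0, 0.025], "rotation": [0, 0, 0]},
    {"grip": 1, "dp": [0, 0, 0.025], "rotation": [0, 0, 0]},
    {"grip": 1, "dp": [0, 0, 0.01], "rotation": [0, 0, 0]}
  ]
}}

```text
time_s: 6.4
tool_pos: [0.5927, -0.1034, 0.1209]
tool_rot: [178.6, 0.0, -76.6]
force: [-0.7, -0.7, 0.3]
grip_width: 0.0006
```

```bash
cat >> h.py <<'E'
def lev(*phis,a=.0095,s=.072):
    w=[]
    for f in phis:
        w.append((strap(13.3,.09-s*np.sin(f)+.004*np.cos(f)+a,0,.06+s*np.cos(f)+.004*np.sin(f))[0],-76.7,1))
    return w
E
python3 - <<'E'
from h import *
where()
rows(*lev(*np.arange(0,1.6,.1)))
E
```

```text
r 0.12342569893406756 off -0.00032834403702569056 th 13.355797053539888
t 6.4 pos [ 0.5927 -0.1034  0.1209] rot [178.6   0.  -76.6] F [-0.7 -0.7  0.3] w 0.001 q [-27.  21.  42.  98. -15.  68. -58.]
[-0.0002, 0.0202, -0.0106] [1.39, 0.01, 0.06]
[0.0, 0.0072, -0.0] [-0.0, 0.0, 0.0]
[0.0, 0.0072, 0.0007] [0.0, 0.0, 0.0]
[-0.0, 0.0071, 0.0014] [-0.0, 0.0, 0.0]
[-0.0, 0.0069, 0.0021] [0.0, -0.0, -0.0]
[0.0, 0.0067, 0.0028] [0.0, 0.0, 0.0]
[0.0, 0.0063, 0.0034] [-0.0, 0.0, 0.0]
[-0.0, 0.006, 0.004] [0.0, -0.0, -0.0]
[0.0, 0.0055, 0.0046] [0.0, 0.0, 0.0]
[0.0, 0.0051, 0.0051] [-0.0, 0.0, 0.0]
[-0.0, 0.0045, 0.0056] [0.0, -0.0, -0.0]
[-0.0, 0.0039, 0.006] [0.0, 0.0, 0.0]
[-0.0, 0.0033, 0.0064] [-0.0, 0.0, 0.0]
[0.0, 0.0026, 0.0067] [0.0, -0.0, -0.0]
[-0.0, 0.002, 0.0069] [0.0, 0.0, 0.0]
[0.0, 0.0013, 0.0071] [-0.0, 0.0, 0.0]
```

{"name": "carry_out", "arguments": {
  "plan": [
    {"grip": 1, "dp": [0, 0, -0.008], "rotation": [0.7, 0, 0]},
    {"grip": 1, "dp": [0, 0.01, -0.002], "rotation": [0.6, 0, 0]},
    {"grip": 1, "dp": [0, 0.01, 0], "rotation": [0, 0, 0]},
    {"grip": 1, "dp": [0, 0.007, 0], "rotation": [0, 0, 0]},
    {"grip": 1, "dp": [0, 0.007, 0.001], "rotation": [0, 0, 0]},
    {"grip": 1, "dp": [0, 0.007, 0.0015], "rotation": [0, 0, 0]},
    {"grip": 1, "dp": [0, 0.007, 0.002], "rotation": [0, 0, 0]},
    {"grip": 1, "dp": [0, 0.0065, 0.003], "rotation": [0, 0, 0]}
  ]
}}

```text
time_s: 7.07
tool_pos: [0.5375, -0.1148, 0.1233]
tool_rot: [-179.9, 0.0, -76.5]
force: [1.8, 0.4, 0.8]
grip_width: 0.0001
```

Run:
```python
from h import *
where()
rows(*lev(*np.arange(.5,1.6,.1)))
```

```text
r 0.06716057732708619 off 0.0011914336348492556 th 13.474316649815279
t 7.07 pos [ 0.5375 -0.1148  0.1233] rot [-179.9    0.   -76.5] F [1.8 0.4 0.8] w 0.0 q [-30.  13.  44. 106. -10.  65. -59.]
[0.0014, -0.0013, -0.0018] [-0.13, 0.01, 0.17]
[0.0, 0.0063, 0.0034] [-0.0, -0.0, 0.0]
[0.0, 0.006, 0.004] [0.0, 0.0, -0.0]
[-0.0, 0.0055, 0.0046] [-0.0, -0.0, 0.0]
[0.0, 0.0051, 0.0051] [0.0, 0.0, -0.0]
[0.0, 0.0045, 0.0056] [-0.0, -0.0, 0.0]
[-0.0, 0.0039, 0.006] [0.0, 0.0, -0.0]
[-0.0, 0.0033, 0.0064] [-0.0, -0.0, 0.0]
[0.0, 0.0026, 0.0067] [0.0, 0.0, -0.0]
[-0.0, 0.002, 0.0069] [-0.0, -0.0, 0.0]
[0.0, 0.0013, 0.0071] [0.0, 0.0, -0.0]
```

Contact is made at about 1.8 N and the lever is folding, at roughly 0.5 rad.

{"name": "carry_out", "arguments": {
  "plan": [
    {"grip": 1, "dp": [0.001, 0.006, 0.0025], "rotation": [0, 0, 0]},
    {"grip": 1, "dp": [0, 0.006, 0.004], "rotation": [0, 0, 0]},
    {"grip": 1, "dp": [0, 0.0055, 0.0045], "rotation": [0, 0, 0]},
    {"grip": 1, "dp": [0, 0.005, 0.005], "rotation": [0, 0, 0]},
    {"grip": 1, "dp": [0, 0.0045, 0.0055], "rotation": [0, 0, 0]}
  ]
}}

```text
time_s: 7.48
tool_pos: [0.5095, -0.1226, 0.1012]
tool_rot: [-179.7, 0.0, -76.5]
force: [2.9, 0.3, 1.2]
grip_width: 0.0004
```

Run:
```python
from h import *
where()
rows(*lev(*np.arange(1,1.6,.1)))
```

```text
r 0.038050526321653066 off 0.00013943511299941712 th 13.489383364098842
t 7.48 pos [ 0.5095 -0.1226  0.1012] rot [-179.7    0.   -76.5] F [2.9 0.3 1.2] w 0.0 q [-30.  10.  45. 111.  -8.  62. -58.]
[0.0003, -0.003, -0.001] [-0.32, 0.05, 0.19]
[-0.0, 0.0039, 0.006] [-0.0, 0.0, 0.0]
[-0.0, 0.0033, 0.0064] [0.0, 0.0, 0.0]
[0.0, 0.0026, 0.0067] [0.0, 0.0, 0.0]
[-0.0, 0.002, 0.0069] [0.0, 0.0, 0.0]
[0.0, 0.0013, 0.0071] [0.0, 0.0, 0.0]
[-0.0, 0.0005, 0.0072] [0.0, 0.0, 0.0]
```

{"name": "carry_out", "arguments": {
  "plan": [
    {"grip": 1, "dp": [0, 0.002, 0.006], "rotation": [0, 0, 0]},
    {"grip": 1, "dp": [0, 0.002, 0.0065], "rotation": [0, 0, 0]},
    {"grip": 1, "dp": [0, 0.0015, 0.007], "rotation": [0, 0, 0]},
    {"grip": 1, "dp": [0, 0.001, 0.007], "rotation": [0, 0, 0]}
  ]
}}

```text
time_s: 7.82
tool_pos: [0.4994, -0.1252, 0.0738]
tool_rot: [-180.0, 0.2, -76.6]
force: [0.6, 1.5, 7.8]
grip_width: 0.0002
```

Run:
```python
from h import *
where();state()
```

```text
r 0.027642414054570755 off 8.009153897752077e-06 th 13.426440341807478
t 7.82 pos [ 0.4994 -0.1252  0.0738] rot [-180.     0.2  -76.6] F [0.6 1.5 7.8] w 0.0 q [-29.  12.  45. 113. -10.  59. -57.]
```

{"name": "carry_out", "arguments": {
  "plan": [
    {"grip": 1, "dp": [0, 0, 0.005], "rotation": [0, 0, 0]},
    {"grip": 1, "dp": [0, 0, 0.005], "rotation": [0, 0, 0]}
  ]
}}

```text
time_s: 7.98
tool_pos: [0.4992, -0.1254, 0.0679]
tool_rot: [179.9, 0.5, -76.6]
force: [-22.2, 6.4, 80.3]
grip_width: 0.0007
```

{"name": "carry_out", "arguments": {
  "plan": [
    {"grip": 1, "dp": [0, 0, 0.004], "rotation": [0, 0, 0]}
  ]
}}

```text
time_s: 8.07
tool_pos: [0.4992, -0.1253, 0.0685]
tool_rot: [179.8, 0.7, -76.6]
force: [-14.4, 4.6, 44.8]
grip_width: 0.0004
```

{"name": "carry_out", "arguments": {
  "plan": [
    {"grip": 1, "dp": [0, 0, 0.004], "rotation": [0, 0, 0]}
  ]
}}

```text
time_s: 8.15
tool_pos: [0.4991, -0.1253, 0.0687]
tool_rot: [179.7, 1.0, -76.6]
force: [-10.6, 3.8, 36.3]
grip_width: 0.0005
```

The lever has hit its hard stop at z ≈ 0.0687. I'll lift straight off and check.

{"name": "carry_out", "arguments": {
  "plan": [
    {"grip": 1, "dp": [0, 0, -0.01], "rotation": [0, 0, 0]},
    {"grip": 1, "dp": [0, 0, -0.03], "rotation": [0, 0, 0]},
    {"grip": 1, "dp": [0, 0, -0.04], "rotation": [0, 0, 0]},
    {"grip": 1, "dp": [0, 0, -0.04], "rotation": [0, 0, 0]},
    {"grip": 1, "dp": [-0.03, 0, -0.03], "rotation": [0, 0, 0]},
    {"grip": 1, "dp": [-0.04, 0, 0], "rotation": [0, 0, 0]},
    {"grip": 1, "dp": [-0.03, 0, 0], "rotation": [0, 0, 0]},
    {"grip": 1, "dp": [0, 0, 0], "rotation": [0, 0, 0]}
  ]
}}

```text
time_s: 8.82
tool_pos: [0.4708, -0.0336, 0.2226]
tool_rot: [178.8, 0.9, -77.3]
force: [0.2, 0.5, -0.8]
grip_width: 0.0005
```

Run:
```python
from h import *
state()
for f in(1.3,1.4,1.5): print(f,px('scene',np.array(strap(13.3,.09-.095*np.sin(f),0,.06+.095*np.cos(f))[0])).round(1))
im=env.read_camera('top');t=crop('t',im,255,160,120,130,4,'')
im=env.read_camera('scene');s=crop('t',im,180,150,70,130//1-25,5,'')
cv2.imwrite('pics/f.png',crop('t',im,190,150,130,110,5,''))
```

```text
t 8.82 pos [ 0.4708 -0.0336  0.2226] rot [178.8   0.9 -77.3] F [ 0.2  0.5 -0.8] w 0.001 q [-39.  -4.  39. 107.   2.  77. -78.]
1.3 [253.4 180.4]
1.4 [253.8 182.6]
1.5 [254.1 185. ]
```

View pics/f.png

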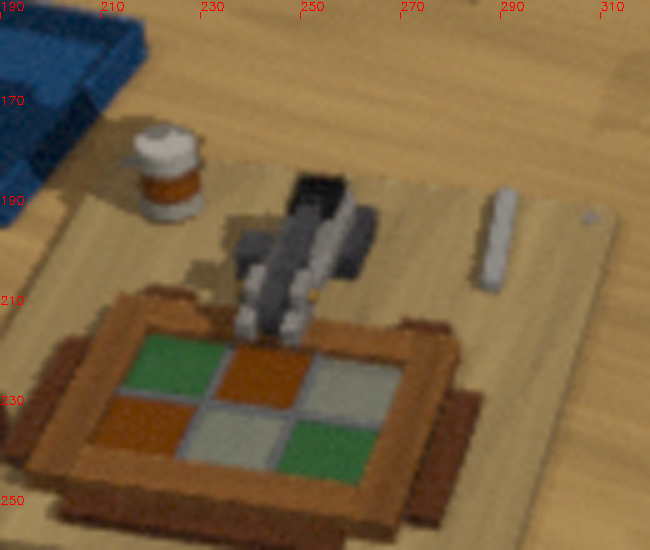

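The lever lies flat, with its tip at (254,185), which matches the 1.5 rad prediction of (254.1,185.0). The strap is still closed, the window is between its cleats, and the jar and stick are unmoved. Handing in.

```bash
python3 -c "
from cell import env
print(env.sign_off())"
```

```text
the job is handed in; nothing more can be done
None
```

The window is clamped and the job is handed in, at about 9 s on the robot's clock. I pushed the strap round with the outside of the shut fingers until it met its stop block, checked that, and then folded the lever back along the strap to its stop.

- **Strap:** at the end of the push the finger stopped moving while the force rose to about 9 N. The picture after backing off showed the strap closed and the lever still upright, within about 1 pixel of where it should be.
- **Lever:** in the last picture its tip was at (254,185), which matches the position expected at 1.5 rad. The strap was still closed and the window lay between its cleats.
- **Other things:** the jar and the solder stick had not visibly moved. The last picture did not cover the block, hammer, bottle, cup and reel, and only part of the tray was in it. The arm's path kept clear of all of them.
- **Force:** the fingertip reached about 84 N as the lever hit its stop, harder than I intended but below the 120 N wrist limit. After lifting off, the measured force was about zero, with the gripper well clear.

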